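Slide a sensor carrier under its hold-down spring

TASK

Seat the sensor carrier in the contact fixture: its nose stands up on the sprung contacts, so press the carrier down firmly with a fingertip and, keeping it pressed, slide it forward under the forked leaf spring until it is fully home against the end stop, then let go so that the spring alone holds it flat. Do not pick the carrier up, do not touch the leaf spring yourself, and leave the things lying around the fixture where they are.

Things in the scene. Friction and masses are not known exactly. Their poses are not given: they have to be found in the camera images.
- fixture: aluminium contact fixture fixed on the tool mat (2 mm thick), 196 x 118 mm; x = direction of insertion, y left, z up; origin in its underside on the slot's centre line. The slot, 66 mm wide, floor at z = 20 mm, runs from x = -72 mm to the end stop; side rails 10 mm thick rise to z = 31 mm. A bridge with clamp bar and screws (to z = 41 mm) stands beyond the stop, screw terminals on the left.
- carrier: loose black plate in the slot, 95 (x) x 64 (y) x 6 mm, 0.1 to 0.2 kg; origin at the centre of its underside, x towards the nose. A white sensor package, 30 x 30 mm, 7 mm high, covers x = 7.5 to 37.5 mm (round window 2 mm higher). At first the tail lies on the slot floor and the nose is raised (about 4 degrees) on the contacts, 3 to 12 mm short of the leaf's lips; unpressed it butts against them.
- pad (a point): point on the carrier's top face in the middle of the ribbed thumb pad, 17 mm behind the carrier's origin; the package's rear face stands 24.5 mm ahead of it. A fingertip pressed down here may slip forward as it pushes, until it bears on that face.
- nose (a point): middle of the carrier's lower front edge (x = +47.5 mm)
- tail (a point): middle of the carrier's lower rear edge (x = -47.5 mm)
- stop (a point): foot of the end stop's face, on the slot floor (fixture x = 80, z = 20 mm); the nose point meets it when the carrier is home
- lip (a point): middle of the line between the tips of the leaf's two turned-up lips (fixture x = 38, z = 27.8 mm), 7.8 mm above the slot floor
- leaf (a joint): forked steel leaf spring clamped at the bridge; two prongs 9 mm wide, 24.5 mm either side of the middle, point back and down to a crease 4.6 mm above the slot floor at fixture x = 45 mm and end in lips turned up to 7 mm above the floor. Rad: 0 at rest, grows as the prongs are lifted (about 0.025 with the carrier under them). It presses with 11 to 13 N.
- contacts (a joint): row of six sprung brass pins across the slot at fixture x = 22 mm. Value in m: 0 with the pins up, 6 mm above the slot floor; 0.006 with the carrier flat. They push up with 4.5 to 6 N; pressing the carrier flat at its thumb pad takes about 10 to 14 N, sliding it under the leaf some 8 to 18 N.
- tweezers: steel tweezers 115 mm long, 11 mm high, lying to the left of the fixture; bystander
- lens_ring: black lens ring, 31 mm across, 9 mm high, left and beyond; bystander
- hex_key: L-shaped hex key 88 x 31 mm, lying to the right of the fixture; bystander
- post: steel optical post, 13 mm across, 38 mm high, standing to the right and beyond; bystander

How it is judged:
On the way:
1. the carrier is pressed down on the contacts by the fingers while it is still short of home (contact force between the fingers and carrier above 3 N and value of joint contacts above 0.004 m and x of nose in the frame of fixture below 0.065 m), for 0.1 s.
At the end, for the whole second after the job is handed in: The carrier's nose is within 2.5 mm of the end stop under the leaf spring (leaf lifted between 0.012 and 0.09 rad), the carrier lies flat within 0.025 rad with the contacts pressed in by more than 4.5 mm, and is at rest (x of nose in the frame of fixture above 0.0775 m and angle between carrier's own z axis and vertical below 0.025 rad and value of joint contacts above 0.0045 m and value of joint leaf between 0.012 and 0.09 rad and linear speed of carrier below 0.01 m/s); the robot touches nothing.
It fails at once if the carrier is lifted out of the slot (more than 12 mm off its floor) (z of carrier in the frame of fixture above 0.032 m).
It fails at once if the fingers press on the leaf spring (contact force between the fingers and leaf above 2 N).
It fails at once if the leaf spring is bent up too far (value of joint leaf above 0.12 rad).
It fails at once if a bystander is moved by more than 15 mm (distance of any of tweezers, lens_ring, hex_key, post from where it was at the start of the episode above 0.015 m).
It also fails if it takes over 61 s, if anything falls off the work surface, if the arm or the gripper's body presses on something with over 40 N, if the wrist force passes 120 N, or if a joint passes its speed limit or range.

ROBOT

A 6-joint arm with a two-finger parallel gripper is mounted at the origin on a cart in front of the work surface, level with it; the furniture and walls round the work are solid. World frame = base frame: x ahead of the robot, y to its left, z up, the work surface at z = 0. Lengths are in m, angles in rad, forces in N, time in s.
With the tool pointing down it reaches from about 0.15 to 0.775 m from the base axis. Payload 6.1 kg.
Tool frame: the origin (TCP) lies midway between the tips of the shut fingers; the grasp point (between the pads) lies 19 mm behind it (bot.grip_depth is the distance from the TCP to the grasp point, in m); z points along the fingers, y is the line along which they close (so a half turn about z gives the same grasp; the last joint's range is limited). The gripper opens to 85 mm and grips with 20 to 120 N. Pads are 22 mm wide; open, the fingers measure 114 mm over their backs; the gripper's body (76 mm by 85 mm) begins 54 mm behind the grasp point. The pads swing forward as they close: fully open they stand 13 mm farther back than shut.
Start: joints at [1.299, 0.126, -0.04, 1.405, 0, 1.571], TCP at [0.141, 0.506, 0.194] pointing down, gripper open.
Joint ranges: [-2.72, 2.72], [-0.95, 1.95], [-1.27, 1.35], [-1.78, 2.02], [-1.46, 1.47], [-3.14, 3.14]. Speed limits (rad/s): [2.39, 2.39, 3.01, 3.14, 3.14, 3.14].

INTERFACE

Orientations are given as [roll, pitch, yaw] about the fixed x, y, z axes, in that order (R = Rz(yaw) Ry(pitch) Rx(roll)).
In Python, from plant import bot gives the robot as it stands.
- The arm moves only by the shell command python3 -m jog 'ROWS' [FORCE]. ROWS is JSON, a list that holds one entry, the list of rows, each a list of 7 numbers: the closure in counts, from 0 (fully open) to 255 (shut), then the shift along the world's x, y, z in m, then the turn, a rotation vector about the world's x, y, z in rad. A call has exactly 10 rows; each row is the pose to reach, as a shift and turn from the pose commanded when the call began; what a row does not reach only later rows make up. A row lasts 1/10 s, in which the tool goes at most 50 mm and 8.59 degrees, less where a joint would pass 70% of its speed; a pose out of reach is approached as far as the arm can. A call with a gripper value outside its range is refused whole. The fingers move at their own pace and stop on an object; FORCE is the grip in N (left out, the last holds). Time passes only in rows, so rows that repeat a pose let the fingers close, or fill a call up. It gives the time, the measured TCP pose, the force, the opening and the grip force at its end, in the units of the state.
- bot.read_state(): the state, without advancing time (a new reading comes with each control period).
- bot.camera(name): name is "scene" or "top"; returns a dict with "pixels" (384x512x3 uint8, red, green, blue), "z_map" (384x512 float32, m along the optical axis (not along the pixel's ray), 0 where there is no reading), "fovy" (degrees; the focal length in pixels is half the picture's height over the tangent of half this angle, whatever the lens; pixels are square), "cx", "cy" (the principal point, pixels), "rvec" (rotation vector, rad) and "tvec" (3), from world to camera coordinates, as OpenCV has them. Camera axes: x right, y down, z forward; pixel columns grow to the right and rows downward; lengths in m; the calibration is good to about 2 mm. A picture is of the moment at which its call begins.
- bot.close_job(): hands the job in; it is judged then, once.
Trained networks look in a picture, given as the dict that the camera call returned (one of the last four; its "shot" number tells which), for a name from the list of things; names that differ only in an ending like _2 or _b are one class to them, and where a whole thing is asked for, a point or a joint stands for the part that bears it (a point fixed in the world has none). Each returns a list of dicts, best first, with "score" (0 to 1); they miss things now and then, are a little off and sometimes report something else, mostly with a low value. They report only what shows in the picture. A call takes as long as a camera call.
- bot.cut_out(picture, target): "region" (384x512 bool, what is visible of it) and "box" ([left, top, right, bottom] in pixels, round what is visible of it).
- bot.spot_point(picture, target): "centre" ([column, row] in pixels: a listed point, or the origin of a listed thing).
The state is a dict: "clock": time; "joints": joint angles; "joint_velocities": joint speeds; "effort": joint torques, N m; "tool_pos": TCP position; "eef_rot": TCP orientation; "wrist_force": force on the tool from outside, world axes, zero at the start; "torque": the same for the moment, N m; "finger_gap": finger opening in m; "finger_force": force on a finger pad.
Only numpy, scipy, OpenCV 4.12 (cv2) and the standard library are available. Lean on these libraries where they do the work, as an engineer would, in place of code of your own. Each camera call takes 0.05 s, during which the arm holds its last target. There are 200 camera calls.

## Working session

There is one attempt and no reset: what is moved stays moved. The work goes in short steps, Python scripts to look and compute and a shell command to move; the robot and the scene stay as the last step left them, time stands still between calls to the robot, and variables do not carry over. Pictures are saved under pics/ and viewed, at most 10 in all, crops included, and the job is handed in when it is done.

```bash
mkdir -p pics
cat > h.py <<'E'
import numpy as np, cv2
from plant import bot
def cam(n):
    p=bot.camera(n); p['f']=192/np.tan(np.radians(p['fovy'])/2)
    p['R']=cv2.Rodrigues(np.array(p['rvec'],float))[0]; p['t']=np.array(p['tvec'],float).ravel(); return p
def at_z(p,uv,z):
    d=p['R'].T@np.array([(uv[0]-p['cx'])/p['f'],(uv[1]-p['cy'])/p['f'],1]); o=-p['R'].T@p['t']
    return o+d*(z-o[2])/d[2]
def depth(p):
    v,u=np.mgrid[:384,:512]; z=p['z_map']
    c=np.stack([(u-p['cx'])/p['f']*z,(v-p['cy'])/p['f']*z,z],-1)
    return (c-p['t'])@p['R']
def save(p,n): cv2.imwrite('pics/'+n,p['pixels'][:,:,::-1])
E
python3 - <<'E'
from h import *
np.set_printoptions(precision=4,suppress=True)
s=bot.read_state(); print(s['clock'],s['tool_pos'],s['eef_rot'],s['finger_gap'])
zs=dict(fixture=.002,carrier=.026,pad=.03,nose=.026,tail=.022,stop=.022,lip=.0298,tweezers=.005,lens_ring=.005,hex_key=.003,post=.02)
for n in('top','scene'):
    p=cam(n); save(p,n+'0.png'); print(n,-p['R'].T@p['t'])
    P=depth(p)
    for k,z in zs.items():
        r=bot.spot_point(p,k)
        for q in r[:2]: 
            u=q['centre']; print(k,round(q['score'],2),np.round(u,1),at_z(p,u,z),P[int(u[1]),int(u[0])])
E
```

```text
0.0 [0.1408 0.5053 0.1933] [-3.14   -0.      2.8698] 0.0853448446277265
top [ 0.534  -0.0902  0.9073]
fixture 0.86 [280.8 213.8] [ 0.5252 -0.1505  0.002 ] [ 0.5272 -0.1462  0.0436]
carrier 0.57 [272.5 221. ] [ 0.5116 -0.132   0.026 ] [ 0.5118 -0.1308  0.0318]
pad 0.84 [276.5 232.2] [ 0.4895 -0.1392  0.03  ] [ 0.49   -0.1381  0.0317]
pad 0.36 [292.5 173.5] [ 0.6046 -0.1738  0.03  ] [ 0.6053 -0.1725  0.0337]
nose 0.62 [287.4 196.7] [ 0.559  -0.1628  0.026 ] [ 0.5605 -0.1623  0.0226]
tail 0.72 [270.8 242.3] [ 0.4694 -0.1278  0.022 ] [ 0.4703 -0.1261  0.0264]
stop 0.74 [295.2 171.4] [ 0.6093 -0.1801  0.022 ] [ 0.6094 -0.1788  0.0309]
lip 0.57 [287.  191.8] [ 0.5686 -0.162   0.0298] [ 0.5705 -0.1626  0.0228]
tweezers 0.54 [225.9 207.1] [ 0.5415 -0.0394  0.005 ] [ 0.5417 -0.0378  0.0094]
lens_ring 0.54 [247.3 156.8] [ 0.6427 -0.085   0.005 ] [ 0.644  -0.0845  0.0078]
hex_key 0.5 [333.5 236.8] [ 0.4759 -0.2565  0.003 ] [ 0.4776 -0.2555  0.0032]
post 0.38 [338.7 188. ] [ 0.5742 -0.2667  0.02  ] [ 0.5743 -0.2654  0.0196]
scene [ 0.0844 -0.5696  0.5219]
fixture 0.81 [262.7 243.4] [ 0.5237 -0.1
[... 345 characters left out ...]
]
tail 0.8 [227.6 244. ] [ 0.4649 -0.1232  0.022 ] [ 0.4646 -0.1219  0.0215]
tail 0.51 [224.6 210.9] [ 0.5279 -0.0483  0.022 ] [ 0.5405 -0.0318  0.0092]
stop 0.92 [298.9 219.4] [ 0.6016 -0.1716  0.022 ] [ 0.6011 -0.1698  0.0223]
lip 0.95 [280.8 223.8] [ 0.5617 -0.1616  0.0298] [ 0.5691 -0.1533  0.023 ]
tweezers 0.61 [227.9 212.2] [ 0.5443 -0.0386  0.005 ] [ 0.5446 -0.0356  0.0039]
lens_ring 0.65 [282.9 202.9] [ 0.6404 -0.0994  0.005 ] [ 0.6418 -0.0959  0.0049]
lens_ring 0.62 [298.1 219.6] [ 0.6176 -0.1573  0.005 ] [ 0.6011 -0.1698  0.0223]
hex_key 0.73 [288.4 289.3] [ 0.4685 -0.2581  0.003 ] [ 0.4688 -0.257   0.0026]
post 0.47 [334.5 257.5] [ 0.5618 -0.2794  0.02  ] [ 0.5706 -0.273   0.0113]
```

Run:
```python
import cv2
a=cv2.imread('pics/top0.png')[130:280,190:390]; b=cv2.imread('pics/scene0.png')[170:320,190:390]
cv2.imwrite('pics/c0.png',cv2.resize(a,(800,600),interpolation=cv2.INTER_CUBIC));cv2.imwrite('pics/c1.png',cv2.resize(b,(800,600),interpolation=cv2.INTER_CUBIC))
from h import *
np.set_printoptions(precision=4,suppress=True)
for n in('top','scene'):
    p=cam(n);P=depth(p)
    for k in('fixture','carrier'):
        r=bot.cut_out(p,k)
        if not r: print(n,k,'none');continue
        m=r[0]['region']; q=P[m&(p['z_map']>0)]
        rect=cv2.minAreaRect(q[:,:2].astype(np.float32)); print(n,k,r[0]['score'],m.sum(),rect,np.percentile(q[:,2],[2,50,98]))
```

```text
top fixture 0.57 4061 ((0.5526520013809204, -0.1579919010400772), (0.11927638947963715, 0.19839732348918915), 70.70130157470703) [0.0079 0.0244 0.0404]
top carrier 0.86 1538 ((0.5105154514312744, -0.14263072609901428), (0.0659174695611, 0.0938900038599968), 70.42882537841797) [0.0268 0.032  0.0432]
scene fixture 0.73 4082 ((0.5616629123687744, -0.16314657032489777), (0.17283561825752258, 0.21970970928668976), 68.73082733154297) [0.0048 0.0236 0.0395]
scene carrier 0.8 1254 ((0.5103290677070618, -0.1398986577987671), (0.06567998975515366, 0.09531945735216141), 69.07418060302734) [0.0278 0.0319 0.0428]
```

View pics/c0.png

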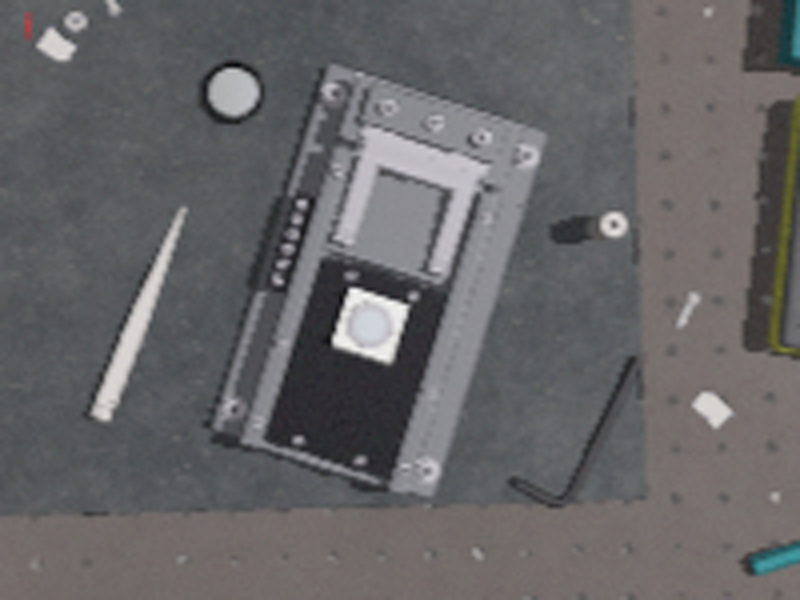

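View pics/c1.png

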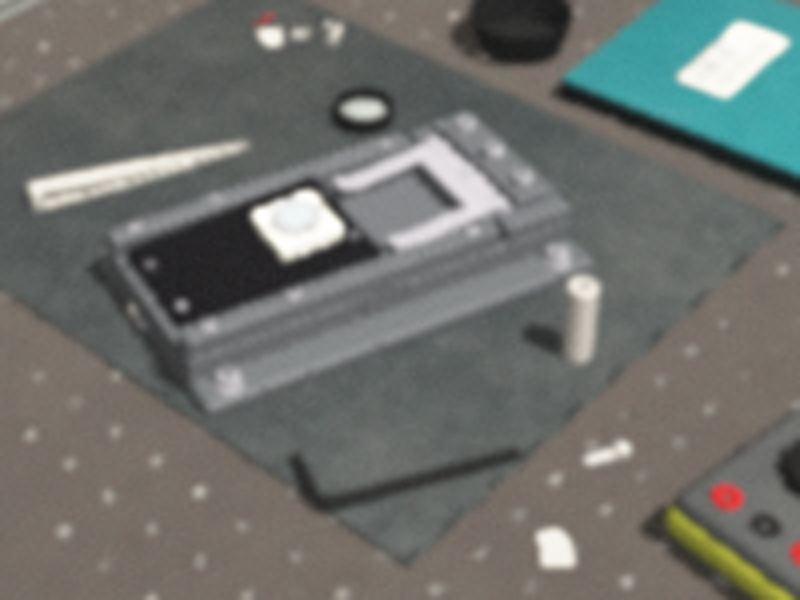

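The top crop shows the fixture pointing up and slightly right, at a yaw of about -19.5°. The carrier runs from its tail at (330,460) to its nose at (385,270), with the white package at (370,325). The forked leaf is at (415,215), and the bystanders are clear on both sides. The scene crop agrees, with the nose just short of the lips.

```bash
python3 -m jog '[[[255,0.04,-0.03,0,0,0,-0.03],[255,0.07,-0.07,0,0,0,-0.068],[255,0.09,-0.12,0,0,0,-0.068],[255,0.11,-0.165,0,0,0,-0.068],[255,0.135,-0.21,0,0,0,-0.068],[255,0.16,-0.255,0,0,0,-0.068],[255,0.185,-0.30,0,0,0,-0.068],[255,0.205,-0.34,0,0,0,-0.068],[255,0.22,-0.37,0,0,0,-0.068],[255,0.22,-0.37,0,0,0,-0.068]]]' 40
python3 - <<'E'
from h import *
np.set_printoptions(precision=4,suppress=True)
d=np.array([np.cos(np.radians(19.5)),-np.sin(np.radians(19.5))]); l=np.array([-d[1],d[0]])
for n in('top','scene'):
    p=cam(n);P=depth(p)
    m=(p['pixels'].min(-1)>150)&(np.hypot(P[...,0]-.526,P[...,1]+.147)<.028)&(P[...,2]>.036)&(P[...,2]<.05)
    q=P[m]; r=cv2.minAreaRect(q[:,:2].astype(np.float32)); print(n,m.sum(),r,np.median(q[:,2]))
    c=np.array(r[0]); print('pad est',c-d*.0395,'carrier',c-d*.0225)
    # rail tops: points at z .031-.035, distance either side of axis
    rel=P[...,:2]-np.array([.51,-.141]); a=rel@d; b=rel@l
    for s in(1,-1):
        m=(abs(P[...,2]-.033)<.0025)&(abs(a)<.04)&(s*b>.03)&(s*b<.046)
        if m.sum()>30:
            k=np.polyfit(a[m],b[m],1); print('rail',s,m.sum(),k,np.percentile(b[m],[3,97]))
E
```

```text
clock: 2.5
tool_pos: [0.3623, 0.1324, 0.1942]
eef_rot: [-3.141, 0.001, 2.795]
wrist_force: [-0.4, 0.7, -0.3]
finger_gap: -0.0
finger_force: 0.0
top 226 ((0.5314136743545532, -0.1510416716337204), (0.030622204765677452, 0.029673222452402115), 70.42276763916016) 0.04126792167120689
pad est [ 0.4942 -0.1379] carrier [ 0.5102 -0.1435]
rail 1 188 [0.0024 0.0365] [0.0304 0.0416]
rail -1 215 [ 0.0259 -0.0375] [-0.0437 -0.0303]
scene 216 ((0.532185971736908, -0.15047994256019592), (0.0328766368329525, 0.03345312178134918), 71.18489074707031) 0.04082216244153636
pad est [ 0.495  -0.1373] carrier [ 0.511 -0.143]
rail 1 190 [0.0123 0.0358] [0.0309 0.0424]
rail -1 246 [ 0.0361 -0.0387] [-0.0442 -0.0305]
```

```bash
python3 -m jog '[[[255,0.02,-0.04,0,0,0,0],[255,0.045,-0.085,0,0,0,0],[255,0.07,-0.13,0,0,0,0],[255,0.09,-0.175,0,0,0,0],[255,0.11,-0.22,0,0,0,0],[255,0.13,-0.26,-0.01,0,0,0],[255,0.138,-0.273,-0.05,0,0,0],[255,0.138,-0.273,-0.09,0,0,0],[255,0.138,-0.273,-0.13,0,0,0],[255,0.138,-0.273,-0.13,0,0,0]]]'
python3 -m jog '[[[255,0,0,0,0,0,0],[255,0,0,0,0,0,0],[255,0,0,0,0,0,0],[255,0,0,0,0,0,0],[255,0,0,0,0,0,0],[255,0,0,0,0,0,0],[255,0,0,0,0,0,0],[255,0,0,0,0,0,0],[255,0,0,0,0,0,0],[255,0,0,0,0,0,0]]]'
python3 - <<'E'
from h import *
for n in('top','scene'):
    p=cam(n); save(p,n+'1.png')
a=cv2.imread('pics/top1.png')[150:250,240:340]; b=cv2.imread('pics/scene1.png')[150:250,215:315]
cv2.imwrite('pics/c2.png',cv2.resize(np.hstack([a,b]),(800,400),interpolation=cv2.INTER_CUBIC))
E
```

```text
clock: 3.6
tool_pos: [0.4951, -0.1347, 0.0587]
eef_rot: [-3.141, -0.01, 2.804]
wrist_force: [-1.1, 0.2, -0.4]
finger_gap: 0.0002
finger_force: 0.0
clock: 4.6
tool_pos: [0.4989, -0.1373, 0.064]
eef_rot: [-3.142, -0.0, 2.802]
wrist_force: [0.0, 0.4, -0.3]
finger_gap: -0.0002
finger_force: 0.0
```

View pics/c2.png

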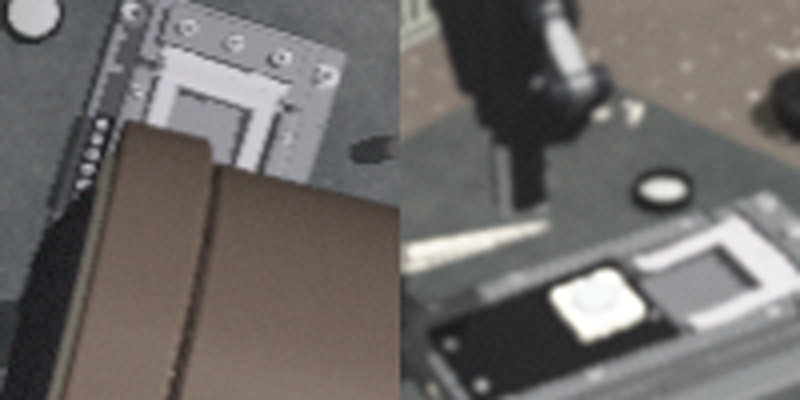

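```bash
python3 -m jog '[[[255,0.0005,-0.0017,-0.01,0,0,0],[255,0.0005,-0.0017,-0.02,0,0,0],[255,0.0005,-0.0017,-0.025,0,0,0],[255,0.0005,-0.0017,-0.028,0,0,0],[255,0.0005,-0.0017,-0.03,0,0,0],[255,0.0005,-0.0017,-0.031,0,0,0],[255,0.0005,-0.0017,-0.032,0,0,0],[255,0.0005,-0.0017,-0.033,0,0,0],[255,0.0005,-0.0017,-0.034,0,0,0],[255,0.0005,-0.0017,-0.034,0,0,0]]]'
python3 - <<'E'
from h import *
p=cam('scene'); save(p,'scene2.png'); s=bot.read_state(); print(s['tool_pos'],s['wrist_force'])
for z in(.028,.031): 
    q=p['R']@np.array([*s['tool_pos'][:2],z])+p['t']; print(q[:2]/q[2]*p['f']+[p['cx'],p['cy']])
b=cv2.imread('pics/scene2.png')[170:270,190:310]
cv2.imwrite('pics/c3.png',cv2.resize(b,(720,600),interpolation=cv2.INTER_CUBIC))
E
```

```text
clock: 5.7
tool_pos: [0.4994, -0.139, 0.0301]
eef_rot: [-3.142, -0.0, 2.802]
wrist_force: [0.0, 0.8, 0.6]
finger_gap: 0.0004
finger_force: 0.0
[ 0.49944444 -0.13898004  0.03013039] [-0.06340001 -0.1019447  -0.08953094]
[247.86124557 235.70351022]
[247.80051284 234.37767604]
```

View pics/c3.png

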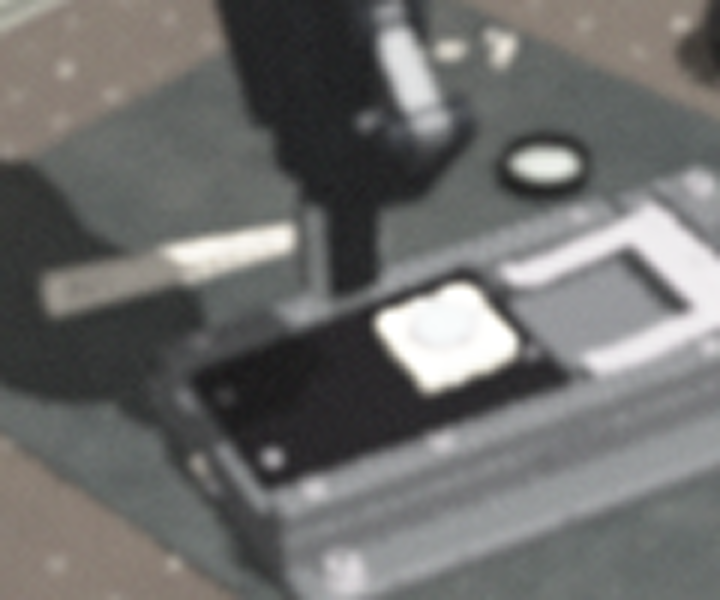

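The finger is at columns 330–375 of the crop. It crosses the left rail at about row 300 and then merges with the black carrier, so I can't see the tip. I'll check it in the depth map.

Run:
```python
from h import *
np.set_printoptions(precision=3,suppress=True,linewidth=150)
p=cam('scene');P=depth(p)
print(bot.read_state()['wrist_force'])
for v in range(212,244,2): print(v,(P[v,238:262:2,2]*1000).round().astype(int),(P[v,238:262:4,1]*1000).round().astype(int))
```

```text
[ 0.4   -0.423  0.171]
212 [ 4 82 89 87 91 90 88 87  4  3  1  3] [ -52 -142 -149 -151  -76  -79]
214 [ 2 79 83 82 86 87 83 83 75 33 33 34] [ -55 -140 -148 -150 -148 -114]
216 [ 2 73 79 78 82 81 77 79 71 33 33 33] [ -60 -140 -148 -148 -148 -118]
218 [ 4  2 74 74 78 77 74 68 32 33 33 32] [ -66 -139 -148 -150 -116 -122]
220 [34 35 32 70 70 32 31 33 34 34 33 40] [-100 -103 -144 -113 -121 -126]
222 [34 34 33 32 31 32 32 32 33 39 38 42] [-104 -108 -112 -118 -124 -135]
224 [31 32 32 32 32 32 31 32 40 39 40 41] [-105 -112 -117 -122 -134 -140]
226 [29 31 30 32 30 31 31 31 33 41 39 43] [-108 -113 -119 -125 -132 -143]
228 [29 32 30 32 31 31 31 33 33 35 42 40] [-112 -118 -124 -129 -136 -150]
230 [31 29 31 30 31 32 33 33 31 32 35 40] [-117 -123 -129 -135 -138 -148]
232 [30 32 32 33 31 32 32 33 32 32 31 37] [-121 -127 -132 -138 -144 -148]
234 [30 31 30 30 32 30 32 32 32 34 32 31] [-125 -129 -137 -142 -147 -153]
236 [29 30 30 31 31 29 31 32 31 32 33 32] [-128 -134 -140 -145 -150 -157]
238 [30 31 30 30 30 31 30 32 31 30 32 32] [-132 -138 -142 -148 -154 -160]
240 [29 30 29 30 32 32 31 32 31 31 33 32] [-136 -140 -148 -152 -158 -165]
242 [29 29 31 32 31 31 32 32 29 30 33 32] [-139 -146 -151 -157 -160 -168]
```

```bash
python3 -m jog '[[[255,0,0,-0.005,0,0,0],[255,0,0,-0.01,0,0,0],[255,0,0,-0.015,0,0,0],[255,0,0,-0.018,0,0,0],[255,0,0,-0.02,0,0,0],[255,0,0,-0.02,0,0,0],[255,0,0,-0.02,0,0,0],[255,0,0,-0.02,0,0,0],[255,0,0,-0.02,0,0,0],[255,0,0,-0.02,0,0,0]]]'
python3 - <<'E'
from h import *
np.set_printoptions(precision=3,suppress=True,linewidth=150)
p=cam('scene');P=depth(p);save(p,'scene3.png')
s=bot.read_state();print(s['wrist_force'],s['joints'],s['finger_gap'])
for v in range(206,236,3): print(v,*[tuple((P[v,u]*1000).round().astype(int)) for u in range(236,262,4)])
b=cv2.imread('pics/scene3.png')[130:260,170:330]
cv2.imwrite('pics/c4.png',cv2.resize(b,(720,585),interpolation=cv2.INTER_CUBIC))
E
```

```text
clock: 6.8
tool_pos: [0.4995, -0.139, 0.0102]
eef_rot: [3.142, 0.0, 2.802]
wrist_force: [0.0, -0.1, 0.4]
finger_gap: -0.0001
finger_force: 0.0
[ 0.462 -0.906 -0.762] [-0.271  0.18  -0.387  1.003  0.     0.068] -0.00010581917033701077
206 (np.int64(572), np.int64(-33), np.int64(3)) (np.int64(491), np.int64(-133), np.int64(94)) (np.int64(484), np.int64(-150), np.int64(106)) (np.int64(477), np.int64(-165), np.int64(117)) (np.int64(472), np.int64(-180), np.int64(127)) (np.int64(468), np.int64(-193), np.int64(135)) (np.int64(476), np.int64(-193), np.int64(131))
209 (np.int64(558), np.int64(-48), np.int64(10)) (np.int64(493), np.int64(-130), np.int64(85)) (np.int64(484), np.int64(-149), np.int64(99)) (np.int64(478), np.int64(-164), np.int64(110)) (np.int64(471), np.int64(-181), np.int64(122)) (np.int64(475), np.int64(-185), np.int64(121)) (np.int64(485), np.int64(-184), np.int64(116))
212 (np.int64(559), np.int64(-46), np.int64(1)) (np.int64(490), np.int64(-132), np.int64(82)) (np.int64(484), np.int64(-149), np.int64(93)) (np.int64(477), np.int64(-165), np.int64(105)) (np.int64(474), np.in
[... 1695 characters left out ...]
)) (np.int64(521), np.int64(-149), np.int64(40))
230 (np.int64(497), np.int64(-112), np.int64(28)) (np.int64(84), np.int64(-570), np.int64(522)) (np.int64(503), np.int64(-126), np.int64(31)) (np.int64(508), np.int64(-131), np.int64(31)) (np.int64(512), np.int64(-137), np.int64(32)) (np.int64(517), np.int64(-142), np.int64(32)) (np.int64(514), np.int64(-155), np.int64(40))
233 (np.int64(490), np.int64(-119), np.int64(29)) (np.int64(494), np.int64(-125), np.int64(30)) (np.int64(498), np.int64(-131), np.int64(31)) (np.int64(502), np.int64(-137), np.int64(32)) (np.int64(506), np.int64(-143), np.int64(32)) (np.int64(510), np.int64(-149), np.int64(33)) (np.int64(513), np.int64(-156), np.int64(35))
```

View pics/c4.png

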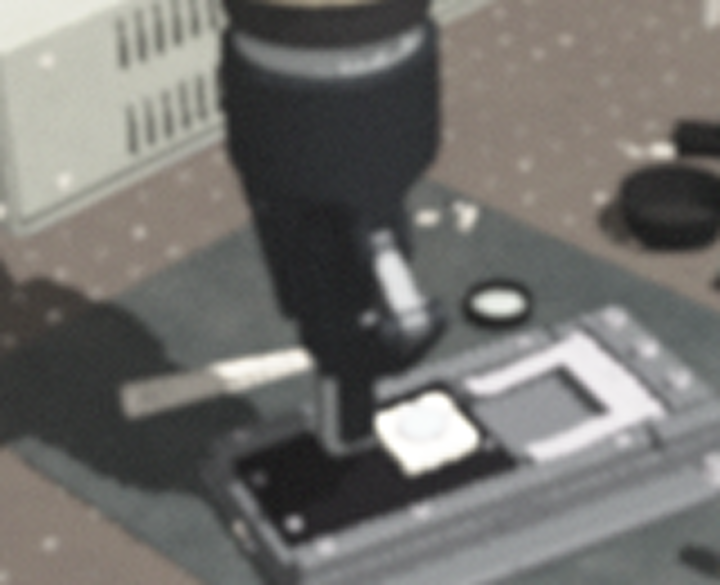

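The finger is at the crop centre with its tip at about (345,450), just behind the package's rear corner. By depth the tip is still about 18 mm above the pad, so the tip sits higher than the reported TCP. I'll go down gradually and watch the force.

```bash
python3 -m jog '[[[255,0,0,-0.004,0,0,0],[255,0,0,-0.008,0,0,0],[255,0,0,-0.01,0,0,0],[255,0,0,-0.011,0,0,0],[255,0,0,-0.012,0,0,0],[255,0,0,-0.013,0,0,0],[255,0,0,-0.014,0,0,0],[255,0,0,-0.014,0,0,0],[255,0,0,-0.014,0,0,0],[255,0,0,-0.014,0,0,0]]]'
python3 - <<'E'
from h import *
p=cam('scene');P=depth(p);save(p,'scene4.png')
s=bot.read_state();print(s['wrist_force'],s['finger_gap'])
for v in range(218,244,3): print(v,*[(P[v,u]*1000).round().astype(int).tolist() for u in range(238,264,4)])
b=cv2.imread('pics/scene4.png')[170:270,190:310]
cv2.imwrite('pics/c5.png',cv2.resize(b,(720,600),interpolation=cv2.INTER_CUBIC))
E
```

```text
clock: 7.85
tool_pos: [0.4995, -0.139, -0.0038]
eef_rot: [-3.142, 0.0, 2.802]
wrist_force: [0.4, -0.9, -0.7]
finger_gap: 0.0002
finger_force: 0.0
[-0.5586199  -0.15113578  0.0606044 ] 5.5040225387194634e-05
218 [545, -66, 4] [483, -144, 79] [480, -157, 87] [474, -173, 99] [476, -180, 101] [495, -170, 85] [498, -176, 87]
221 [513, -101, 33] [487, -139, 68] [478, -158, 83] [475, -171, 91] [488, -167, 82] [531, -134, 40] [534, -141, 42]
224 [508, -105, 31] [488, -138, 60] [488, -148, 66] [494, -151, 63] [501, -154, 61] [523, -142, 42] [527, -148, 43]
227 [504, -110, 30] [487, -139, 55] [490, -146, 57] [496, -149, 55] [500, -154, 55] [518, -146, 40] [522, -152, 41]
230 [84, -570, 522] [489, -136, 46] [489, -146, 51] [496, -149, 48] [502, -152, 47] [516, -148, 36] [517, -157, 40]
233 [491, -123, 31] [488, -136, 39] [490, -145, 43] [494, -150, 44] [509, -145, 31] [513, -150, 32] [515, -159, 35]
236 [486, -128, 29] [490, -134, 30] [492, -142, 34] [498, -145, 32] [502, -151, 33] [507, -156, 32] [512, -162, 32]
239 [480, -135, 30] [484, -140, 31] [489, -145, 31] [495, -149, 29] [497, -156, 32] [501, -162, 33] [506, -167, 33]
242 [474, -140, 30] [479, -145, 30] [484, -150, 29] [488, -155, 30] [491, -162, 32] [496, -166, 31] [495, -177, 38]
```

View pics/c5.png

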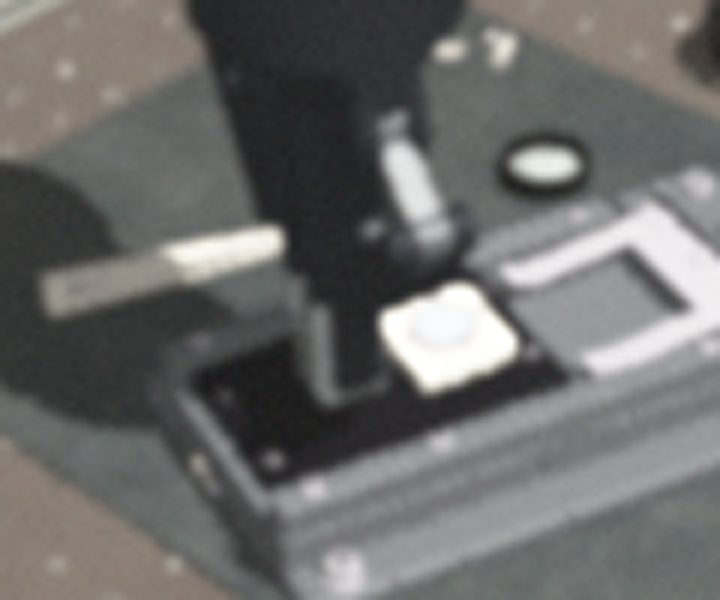

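The finger now stands over the thumb pad near the centreline, with its tip at crop (335–388, 380–403). It is 5 mm above the carrier and 7–10 mm behind the package's rear face. I'll press on from here.

```bash
python3 -m jog '[[[255,0,0,-0.002,0,0,0],[255,0,0,-0.003,0,0,0],[255,0,0,-0.004,0,0,0],[255,0,0,-0.0045,0,0,0],[255,0,0,-0.005,0,0,0],[255,0,0,-0.0055,0,0,0],[255,0,0,-0.006,0,0,0],[255,0,0,-0.0065,0,0,0],[255,0,0,-0.007,0,0,0],[255,0,0,-0.007,0,0,0]]]'
```

```text
clock: 8.9
tool_pos: [0.5006, -0.1393, -0.009]
eef_rot: [3.141, 0.003, 2.802]
wrist_force: [-3.1, 1.3, 12.5]
finger_gap: 0.0
finger_force: 6.6
```

```bash
python3 -m jog '[[[255,0,0,-0.001,0,0,0],[255,0,0,-0.002,0,0,0],[255,0,0,-0.003,0,0,0],[255,0,0,-0.003,0,0,0],[255,0,0,-0.003,0,0,0],[255,0,0,-0.003,0,0,0],[255,0,0,-0.003,0,0,0],[255,0,0,-0.003,0,0,0],[255,0,0,-0.003,0,0,0],[255,0,0,-0.003,0,0,0]]]'
python3 - <<'E'
from h import *
p=cam('scene');P=depth(p)
r=bot.cut_out(p,'carrier')[0]['region']; q=P[r&(abs(P[...,2]-.03)<.006)]
d=np.array([np.cos(np.radians(19.3)),-np.sin(np.radians(19.3))])
a=(q[:,:2]-[.5105,-.1428])@d
print(np.polyfit(a,q[:,2],1), a.min(),a.max())
E
```

```text
clock: 9.9
tool_pos: [0.5025, -0.1399, -0.0091]
eef_rot: [3.141, 0.008, 2.802]
wrist_force: [-5.7, 0.9, 30.2]
finger_gap: -0.0001
finger_force: 15.5Traceback (most recent call last):
  File "<stdin>", line 3, in <module>
IndexError: list index out of range
```

The carrier has bottomed: z stopped at -0.009 and the force is 30 N. Now I'll slide it forward, easing the press slightly.

```bash
python3 -m jog '[[[255,0.0019,-0.0007,0.001,0,0,0],[255,0.0047,-0.0017,0.001,0,0,0],[255,0.0075,-0.0026,0.001,0,0,0],[255,0.0104,-0.0036,0.001,0,0,0],[255,0.0132,-0.0046,0.001,0,0,0],[255,0.016,-0.0056,0.001,0,0,0],[255,0.0189,-0.0066,0.001,0,0,0],[255,0.0217,-0.0076,0.001,0,0,0],[255,0.0236,-0.0083,0.001,0,0,0],[255,0.0236,-0.0083,0.001,0,0,0]]]'
python3 - <<'E'
from h import *
p=cam('scene'); save(p,'scene5.png'); print(bot.read_state()['wrist_force'])
b=cv2.imread('pics/scene5.png')[170:270,190:310]
cv2.imwrite('pics/c6.png',cv2.resize(b,(720,600),interpolation=cv2.INTER_CUBIC))
E
```

```text
clock: 11.0
tool_pos: [0.523, -0.147, -0.0091]
eef_rot: [3.141, 0.001, 2.802]
wrist_force: [-13.0, 4.5, 31.2]
finger_gap: -0.0001
finger_force: 18.5
[-12.54590754   4.13082578  32.09161152]
```

View pics/c6.png

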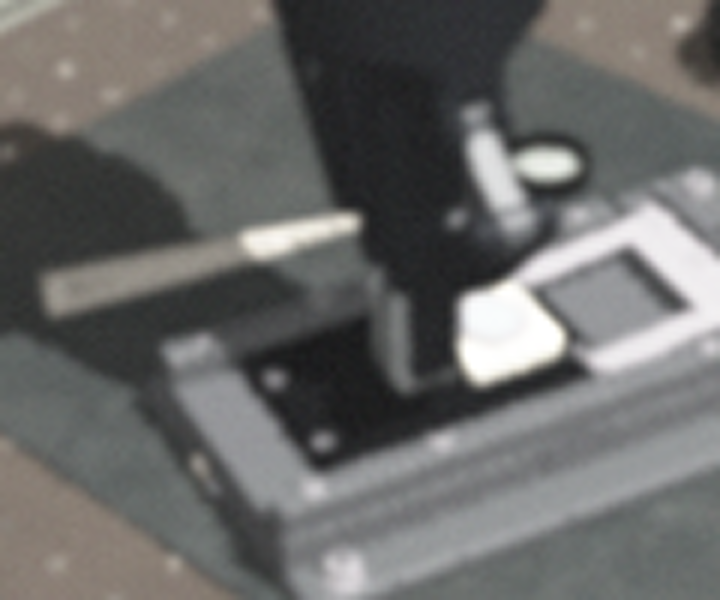

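The carrier has moved about 17 mm. Its nose is at the lips (585,370), and the finger at (400,380) is close to the package's rear face. I'll keep sliding.

```bash
python3 -m jog '[[[255,0.0019,-0.0007,0,0,0,0],[255,0.0047,-0.0017,0,0,0,0],[255,0.0075,-0.0026,0,0,0,0],[255,0.0104,-0.0036,0,0,0,0],[255,0.0132,-0.0046,0,0,0,0],[255,0.016,-0.0056,0,0,0,0],[255,0.0189,-0.0066,0,0,0,0],[255,0.0198,-0.007,0,0,0,0],[255,0.0198,-0.007,0,0,0,0],[255,0.0198,-0.007,0,0,0,0]]]'
python3 - <<'E'
from h import *
p=cam('scene'); save(p,'scene6.png'); print(bot.read_state()['wrist_force'])
b=cv2.imread('pics/scene6.png')[170:270,190:310]
cv2.imwrite('pics/c7.png',cv2.resize(b,(720,600),interpolation=cv2.INTER_CUBIC))
E
```

```text
clock: 12.05
tool_pos: [0.5431, -0.1541, -0.0091]
eef_rot: [3.141, 0.002, 2.802]
wrist_force: [-10.7, 3.3, 29.9]
finger_gap: -0.0001
finger_force: 17.7
[-10.50888667   3.6853854   29.13927476]
```

View pics/c7.png

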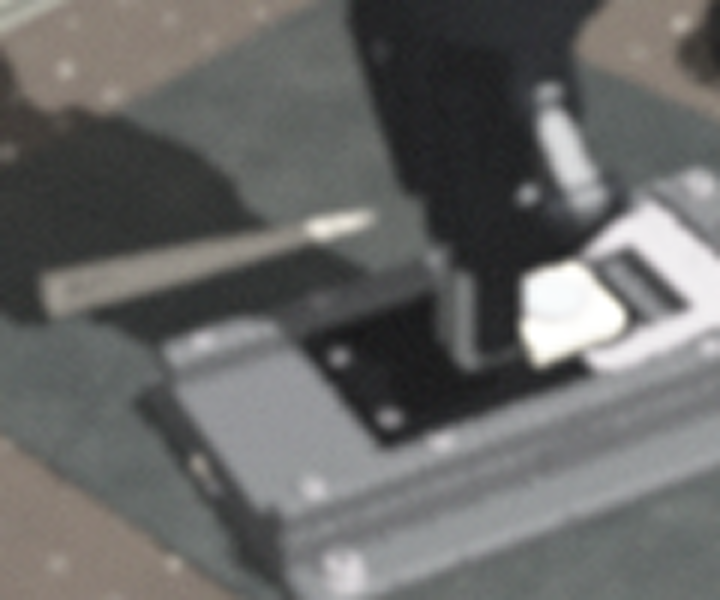

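The carrier is now under the leaf and the gap to the stop is about 12 mm. I'll push on until it reaches the stop.

```bash
python3 -m jog '[[[255,0.0019,-0.0007,0,0,0,0],[255,0.0038,-0.0013,0,0,0,0],[255,0.0057,-0.002,0,0,0,0],[255,0.0075,-0.0026,0,0,0,0],[255,0.009,-0.0032,0,0,0,0],[255,0.0104,-0.0036,0,0,0,0],[255,0.0118,-0.0041,0,0,0,0],[255,0.0132,-0.0046,0,0,0,0],[255,0.0132,-0.0046,0,0,0,0],[255,0.0132,-0.0046,0,0,0,0]]]'
```

```text
clock: 13.1
tool_pos: [0.5562, -0.1587, -0.0091]
eef_rot: [3.141, 0.002, 2.802]
wrist_force: [-10.7, 4.1, 27.9]
finger_gap: 0.0003
finger_force: 17.3
```

Not at the stop yet, since the force hasn't changed.

```bash
python3 -m jog '[[[255,0.001,-0.0003,0,0,0,0],[255,0.002,-0.0007,0,0,0,0],[255,0.003,-0.001,0,0,0,0],[255,0.004,-0.0014,0,0,0,0],[255,0.005,-0.0017,0,0,0,0],[255,0.006,-0.0021,0,0,0,0],[255,0.006,-0.0021,0,0,0,0],[255,0.006,-0.0021,0,0,0,0],[255,0.006,-0.0021,0,0,0,0],[255,0.006,-0.0021,0,0,0,0]]]'
python3 - <<'E'
from h import *
p=cam('scene'); save(p,'scene7.png'); print(bot.read_state()['wrist_force'])
b=cv2.imread('pics/scene7.png')[170:270,190:310]
cv2.imwrite('pics/c8.png',cv2.resize(b,(720,600),interpolation=cv2.INTER_CUBIC))
E
```

```text
clock: 14.1
tool_pos: [0.5569, -0.1589, -0.0091]
eef_rot: [3.141, -0.007, 2.802]
wrist_force: [-28.3, 9.8, 42.9]
finger_gap: -0.0001
finger_force: 25.5
[-27.57842037   9.35312827  42.05726034]
```

View pics/c8.png

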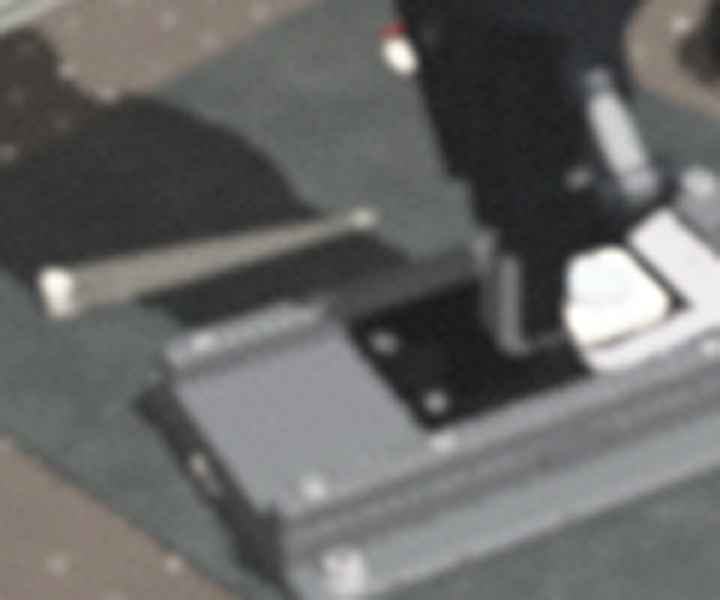

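The tool stopped and the forward force rose to 30 N, so the carrier is home. Its tail edge is at (350–430, 330–430) and the package sits inside the fork. Lifting straight off.

```bash
python3 -m jog '[[[255,-0.001,0.0003,0.001,0,0,0],[255,-0.002,0.0007,0.002,0,0,0],[255,-0.003,0.001,0.003,0,0,0],[255,-0.003,0.001,0.005,0,0,0],[255,-0.004,0.0014,0.008,0,0,0],[255,-0.005,0.0017,0.015,0,0,0],[255,-0.01,0.0035,0.04,0,0,0],[255,-0.015,0.005,0.08,0,0,0],[255,-0.015,0.005,0.12,0,0,0],[255,-0.015,0.005,0.14,0,0,0]]]'
python3 -m jog '[[[255,-0.04,0.02,0.01,0,0,0],[255,-0.07,0.05,0.02,0,0,0],[255,-0.08,0.1,0.02,0,0,0],[255,-0.09,0.145,0.02,0,0,0],[255,-0.1,0.19,0.02,0,0,0],[255,-0.11,0.235,0.02,0,0,0],[255,-0.12,0.28,0.02,0,0,0],[255,-0.12,0.28,0.02,0,0,0],[255,-0.12,0.28,0.02,0,0,0],[255,-0.12,0.28,0.02,0,0,0]]]'
python3 - <<'E'
from h import *
t=cam('top');p=cam('scene'); save(p,'scene8.png'); save(t,'top8.png')
d=np.array([np.cos(np.radians(19.3)),-np.sin(np.radians(19.3))])
for q in(t,p):
    P=depth(q); r=bot.cut_out(q,'carrier')
    if r:
        m=r[0]['region']&(abs(P[...,2]-.029)<.005); Q=P[m]; a=(Q[:,:2]-[.5105,-.1428])@d
        print(np.polyfit(a,Q[:,2],1),a.min(),a.max())
    for k in('tail','nose','stop'):
        r=bot.spot_point(q,k)
        if r: print(k,r[0]['score'],at_z(q,r[0]['centre'],.022))
a=cv2.imread('pics/top8.png')[150:250,240:340]; b=cv2.imread('pics/scene8.png')[170:270,210:310]
cv2.imwrite('pics/c9.png',cv2.resize(np.hstack([a,b]),(800,400),interpolation=cv2.INTER_CUBIC))
E
```

```text
clock: 15.15
tool_pos: [0.5491, -0.1566, 0.1318]
eef_rot: [3.141, 0.007, 2.802]
wrist_force: [0.3, -0.6, -0.1]
finger_gap: -0.0003
finger_force: 0.0
clock: 16.15
tool_pos: [0.4276, 0.1236, 0.1475]
eef_rot: [3.141, 0.001, 2.801]
wrist_force: [-0.8, -0.5, 1.1]
finger_gap: 0.0003
finger_force: 0.0
[0.00670066 0.0284747 ] 0.0054431228607247075 0.09885645543807794
tail 0.85 [ 0.51397307 -0.14563948  0.022     ]
nose 0.57 [ 0.60645644 -0.17399611  0.022     ]
stop 0.9 [ 0.60328694 -0.1725117   0.022     ]
[0.01188534 0.02855022] 0.003801107853912906 0.09863168462761232
tail 0.73 [ 0.51473683 -0.14397439  0.022     ]
nose 0.72 [ 0.6070586  -0.16715031  0.022     ]
stop 0.84 [ 0.60945682 -0.1637779   0.022     ]
```

View pics/c9.png

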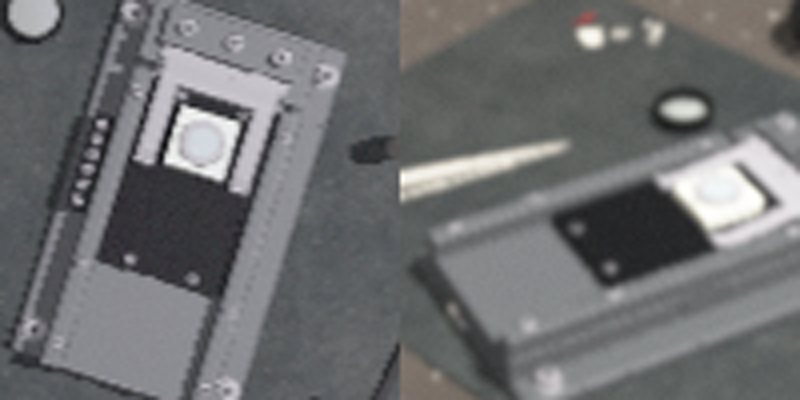

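The top view shows the package inside the fork at (200,140), with the prongs over the carrier. The tail at (157,278) is about 57 mm from the slot entry, which is the home position. The carrier measures flat and the bystanders look untouched, so I'm handing in.

```bash
python3 -c "
from plant import bot
print(bot.close_job())"
```

```text
the job is handed in; nothing more can be done
None
```

The carrier was pressed flat, slid under the leaf spring to the end stop and released; the last images show it home and flat with the robot clear, and I handed the job in at about 16 s, with no verdict returned.

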